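# Hang the bench mallet back in its ring holder

## Robot

A 7-joint arm with a two-finger parallel gripper is mounted at the origin on a cart in front of the work surface, level with it; the furniture and walls round the work are solid. World frame = base frame: x ahead of the robot, y to its left, z up, the work surface at z = 0. Lengths are in m, angles in rad, forces in N, time in s.
With the tool pointing down it reaches from about 0.4 to 0.9 m from the base axis. Payload 5.6 kg.
Tool frame: the origin (TCP) lies midway between the tips of the shut fingers; the grasp point (between the pads) lies 19 mm behind it; z points along the fingers, y is the line along which they close (so a half turn about z gives the same grasp; the last joint's range is limited). The gripper opens to 92 mm and grips with 3 to 60 N. Pads are 20 mm wide; open, the fingers measure 128 mm over their backs; the gripper's body (75 mm by 189 mm) begins 69 mm behind the grasp point.
Start: joints at [1.145, 0.468, -0.012, 1.603, 0.006, 1.071, -0.056], TCP at [0.243, -0.603, 0.215] pointing down, gripper open.
Joint ranges: [-2.53, 2.53], [-0.31, 2.02], [-1.57, 1.55], [0.28, 2.44], [-1.29, 4.43], [0.15, 1.84], [-2.92, 2.92]. Speed limits (rad/s): [2.57, 2.57, 3.14, 3.14, 3.14, 3.14, 3.14].

## Interface

Orientations are given as a 3x3 rotation matrix whose columns are the frame's x, y, z axes.
In Python, from station import env, effector, solver, viewer, workorder, search_frame, tip_of gives the robot as it stands. Calls block until the motion is done:
- env.reach(position, orientation): joint-space move of the TCP to a pose.
- env.movel(position, frame=None, rate=0.15): straight line of the TCP; frame=None keeps the orientation; rate is the mean speed in m/s.
- env.goto_joints(angles): joint-space move.
- effector.release() and effector.grasp(squeeze=None): open the fingers fully, or close them until they stop; squeeze is the grip in N (None keeps the last).
- env.pause(seconds).
- solver.inverse_kinematics(position, orientation): joint angles nearest the present ones, or None.
- env.sense(): the state.
- viewer.read_camera(name): name is "scene" or "top"; returns (picture, depth): 384x512x3 uint8, red, green, blue; 384x512 float32, m along the optical axis (not along the pixel's ray), 0 where there is no reading.
- viewer.camera_info(name): a dict with "intrinsics" (3x3 intrinsics, pixels), "dist_coeffs" ([k1, k2, p1, p2, k3] as OpenCV has them; the pictures are not rectified), "eye" and "rotation" of the camera in the world. Camera axes: x right, y up, looking along -z (the intrinsics and any distortion apply to the point x, -y, -z); pixel columns grow to the right and rows downward; lengths in m; the calibration is good to about 2 mm. A picture is of the moment at which its call begins. camera_info takes no time and is no camera call.
A pose or a line that the arm cannot do raises env.PlanningError and nothing moves.
- workorder.finish_job(): hands the job in; it is judged then, once.
Trained networks look in the newest picture that a camera, given by its name, has taken for a name from the list of things; names that differ only in an ending like _2 or _b are one class to them, and where a whole thing is asked for, a point or a joint stands for the part that bears it (a point fixed in the world has none). Each returns a list of dicts, best first, with "score" (0 to 1); they miss things now and then, are a little off and sometimes report something else, mostly with a low value. They report only what shows in the picture. A call takes as long as a camera call. They do not tell look-alikes from the thing itself.
- search_frame(camera, name): "at" ([x, y, z] in m, in world coordinates, good to about 4 mm: the middle of the surface that is visible of it).
- tip_of(camera, name): "at" ([x, y, z] in m, in world coordinates, good to about 4 mm: a listed point, or the origin of a listed thing).
The state is a dict: "t": time; "joint_positions": joint angles; "joint_velocities": joint speeds; "tau": joint torques, N m; "ee_pos": TCP position; "tcp_rot": TCP orientation; "wrist_force": force on the tool from outside, world axes, zero at the start; "moment": the same for the moment, N m; "gripper_width": finger opening in m; "grasp_force": force on a finger pad.
Only numpy, scipy, OpenCV 4.12 (cv2) and the standard library are available. Lean on these libraries where they do the work, as an engineer would, in place of code of your own. Each camera call takes 0.05 s, during which the arm holds its last target. There are 200 camera calls.

## Task

The small bench mallet was left standing in the tube rack. Lift it out and hang it in its ring holder: handle down through the blue ring, feeling for the hole because the ring sits a little off-centre on its bracket, then push it down against the sprung pads until the steel collar under its head sits flush on the ring, and let go. Be gentle with the holder (press no harder than about 20 N) and do not knock the beaker.

Things in the scene. Friction and masses are not known exactly. Their poses are not given: they have to be found in the camera images.
- mallet: Bench mallet, about 0.22 kg, upright and loose in an empty cell of the white rack (3 mm play). Origin: centre of the handle's foot; z up the handle to the head, x along the head. Round light wooden handle 24 mm in diameter, z = 0 to 110 mm, foot edge chamfered 1 mm; then a steel collar and the head, top at z = 156 mm. Held by the head and pressed on one edge of its foot, it rocks a little in the hand, so the foot goes down the further the nearer it stands to the hole.
- mallet_collar (a point): On the mallet's axis in the plane of the underside of its steel collar (36 mm in diameter, 4 mm thick), 110 mm above the foot; axes as the mallet.
- mallet_head (a point): Point to grasp: on the mallet's axis, 141 mm above the foot, amid the head's flat sides; axes as the mallet. Head: black block 44 (x) x 34 (y) x 34 (z) mm, 122 to 156 mm above the foot, a red round face 33 mm in diameter at each x end (64 mm in all). Grasp from above across the flat sides (along y, 34 mm).
- rack: White rack for 50 ml tubes, 116 x 268 x 70 mm, fixed to the worktop, with six blue-capped tubes (tops at 119 mm) at least 68 mm from the mallet; the mallet's cell is about 30 x 32 mm and its walls end 70 mm above the worktop. Origin: centre of the underside, y along it.
- holder: Aluminium bracket fixed to the worktop: a post at its +x side and two arms carrying a level round blue ring flange 84 mm in diameter and 12 mm thick. Origin: underside, on the bracket's centre line; z up. The flange is bolted on eccentrically, firm and unyielding: its hole stands 3.5 mm to one side of the centre line, to which side differs each time and is not measured.
- holder_seat (a point): On the bracket's centre line, level with the ring flange's top face, 130 mm above the worktop; axes as the holder. The hole near it is 26 mm in diameter, sharp-edged, free down to the foot plate 122 mm below. From 20 mm below the top face two sprung pads under the ring grip the handle from opposite sides: it does not fall by itself but must be pushed, with about 2 to 10 N, all the way.
- beaker: Empty 250 ml glass beaker, 75 x 81 x 92 mm, standing loose behind the work; not to be knocked. Origin: centre of its underside.
There are look-alikes about, which are no part of the job. What is meant by the mallet is not purple, and is the smaller of those in its own colour.

How it is judged:
By the outcome, as a careful person would: the job done as asked, in the order asked, and still so for the second after the job is handed in, with the robot touching nothing.
It also fails if it takes over 64 s, if anything falls off the work surface, if the arm or the gripper's body presses on something with over 40 N, if the wrist force passes 120 N, or if a joint passes its speed limit or range.

## Working session

There is one attempt and no reset: what is moved stays moved. The work goes in short steps, each a Python script; the robot and the scene stay as the last script left them, time stands still between calls to the robot, and variables do not carry over. Pictures are saved under pics/ and viewed, at most 10 in all, crops included, and the job is handed in when it is done.

```bash
ls; mkdir -p pics; python3 - <<'E'
from station import *
import cv2,numpy as np
for c in("scene","top"):
    p,d=viewer.read_camera(c); cv2.imwrite(f"pics/{c}0.png",p[:,:,::-1])
    i=viewer.camera_info(c); print(c,i)
    for n in("mallet","mallet_head","mallet_collar","holder","holder_seat","rack","beaker"):
        print(n,[(np.round(q["at"],3).tolist(),round(q["score"],2)) for q in tip_of(c,n)])
    print("sf",[(np.round(q["at"],3).tolist(),round(q["score"],2)) for q in search_frame(c,"mallet")])
s=env.sense();print(s)
E
```

```text
pics
scene {'intrinsics': array([[442.82649194,   0.        , 248.44783321],
       [  0.        , 442.82649194, 190.48802356],
       [  0.        ,   0.        ,   1.        ]]), 'dist_coeffs': array([-0.0277404,  0.       ,  0.       ,  0.       ,  0.       ]), 'eye': array([0.11455518, 0.31726378, 1.06732223]), 'rotation': array([[-0.64571625,  0.65380947, -0.39444099],
       [-0.76348973, -0.56065762,  0.3205409 ],
       [-0.01157367,  0.50813011,  0.86120255]])}
mallet [([0.52, -0.143, 0.005], 0.92), ([0.646, -0.154, -0.006], 0.91), ([0.364, -0.151, -0.001], 0.56)]
mallet_head [([0.516, -0.14, 0.147], 0.73), ([0.362, -0.146, 0.18], 0.69), ([0.642, -0.155, 0.14], 0.59)]
mallet_collar [([0.517, -0.14, 0.116], 0.87), ([0.368, -0.149, 0.14], 0.65), ([0.645, -0.156, 0.106], 0.59)]
holder [([0.48, 0.15, 0.003], 0.72)]
holder_seat [([0.484, 0.146, 0.133], 0.56)]
rack [([0.518, -0.145, 0.006], 0.66), ([0.512, -0.213, 0.004], 0.65)]
beaker [([0.692, -0.034, -0.001], 0.76)]
sf [([0.514, -0.139, 0.155], 0.8), ([0.361, -0.138, 0.192], 0.74), ([0.638, -0.148, 0.134], 0.63)]
top {'intrinsi
[... 1334 characters left out ...]
[ 1.48330276e-03,  2.33130333e-04, -1.08586075e-04, -5.69942073e-05,
        1.20178224e-03, -8.52294607e-04,  5.66975828e-04]), 'tau': array([ 2.30114074e-04, -5.20405090e+01, -1.23476383e-02, -2.44058865e+01,
       -5.66317560e-02,  1.13034976e-02,  8.71988902e-06]), 'ee_pos': array([ 0.24273124, -0.60297201,  0.21460003]), 'tcp_rot': array([[ 9.27640216e-01,  3.73475068e-01, -6.35872963e-05],
       [ 3.73475065e-01, -9.27640217e-01, -5.66587323e-05],
       [-8.01467572e-05,  2.88106491e-05, -9.99999996e-01]]), 'wrist_force': array([-0.19644994, -0.25585218, -0.05576502]), 'moment': array([-0.02865463, -0.02584137, -0.01105017]), 'grasp_force': 0.0, 'gripper_width': 0.09150318319215377}
```

View pics/scene0.png

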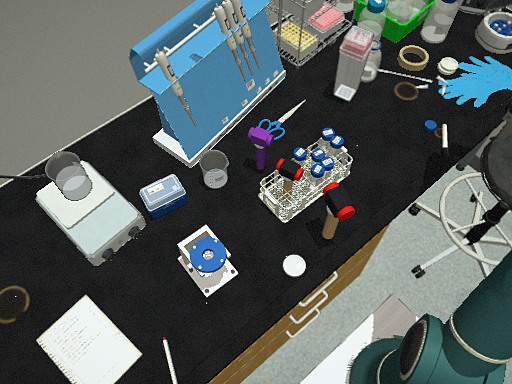

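View pics/top0.png

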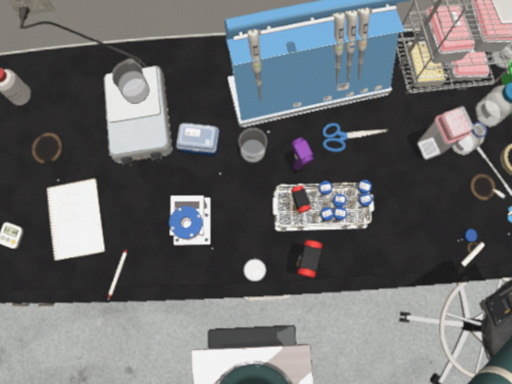

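The candidates for the mallet:
- Purple: scene (260,140), top (302,152). Wrong colour.
- Large red and black, in front: scene (335,205), top (311,258). The bigger of the two in this colour.
- Small red and black, in the rack: scene (289,169), top (301,199). It isn't purple, it's the smaller one and it stands in the rack, so this is the one meant.

I'll confirm that in a crop and measure it together with the ring.

```bash
cat > h.py <<'E'
from station import *
import cv2,numpy as np
def cloud(c):
    p,d=viewer.read_camera(c); i=viewer.camera_info(c)
    v,u=np.mgrid[:384,:512]
    xy=cv2.undistortPoints(np.stack([u,v],-1).reshape(-1,1,2).astype(float),i["intrinsics"],i["dist_coeffs"]).reshape(384,512,2)
    X=np.stack([xy[...,0]*d,-xy[...,1]*d,-d],-1)@np.array(i["rotation"]).T+i["eye"]
    X[d==0]=np.nan
    return p,X
E
python3 - <<'E'
from h import *
ims=[]
for c,(u0,v0) in(("scene",(289,175)),("top",(301,205))):
    p,X=cloud(c); hsv=cv2.cvtColor(p,cv2.COLOR_RGB2HSV).astype(int)
    ims.append(cv2.resize(p[v0-45:v0+45,u0-60:u0+60],(533,400),interpolation=cv2.INTER_CUBIC)[:, 66:466])
    H,S,V=hsv[...,0],hsv[...,1],hsv[...,2]
    near=np.hypot(X[...,0]-.518,X[...,1]+.142)<.05
    red=near&((H<8)|(H>172))&(S>150)&(V>60)&(X[...,2]>.11)
    blk=near&(V<70)&(X[...,2]>.12)&~red
    top=near&(red|blk)&(X[...,2]>.145)
    P=X[top]; r=cv2.minAreaRect((P[:,:2]*1000).astype(np.float32)); print(c,"top",len(P),np.nanmedian(P,0).round(4),"rect",r)
    R=X[red]; n,l,_,ce=cv2.connectedComponentsWithStats(red.astype(np.uint8)) 
    for k in range(1,n): print("  red",(l==k).sum(),X[l==k].mean(0).round(4),X[l==k].min(0).round(3),X[l==k].max(0).round(3))
    nr=np.hypot(X[...,0]-.484,X[...,1]-.147)<.07
    bl=nr&(H>98)&(H<125)&(S>120)&(abs(X[...,2]-.130)<.006)
    B=X[bl]; (cx,cy),rad=cv2.minEnclosingCircle((B[:,:2]*1000).astype(np.float32)); print(c,"blue",len(B),cx,cy,rad,np.median(B[:,2]))
    hole=nr&~bl&(np.hypot(X[...,0]-cx/1000,X[...,1]-cy/1000)<.03); print(" nonblue inside",hole.sum())
    i=viewer.camera_info(c)
    ims.append(cv2.resize(p[*( (slice(180,260),slice(130,250)) if c=="top" else (slice(220,300),slice(150,270)))],(600,400),interpolation=cv2.INTER_CUBIC)[:,100:500])
cv2.imwrite("pics/crop.png",cv2.resize(np.vstack([np.hstack(ims[:2]),np.hstack(ims[2:])]),(600,600))[:,:,::-1])
E
```

```text
scene top 341 [ 0.5156 -0.1407  0.1579] rect ((517.7954711914062, -143.74456787109375), (64.32453155517578, 36.580787658691406), 14.3756742477417)
  red 50 [ 0.5425 -0.1316  0.1533] [ 0.535 -0.151  0.137] [ 0.551 -0.121  0.16 ]
  red 77 [ 0.4904 -0.1472  0.1515] [ 0.484 -0.164  0.134] [ 0.501 -0.135  0.161]
scene blue 853 476.9166564941406 145.72312927246094 42.47537612915039 0.1287805835832807
 nonblue inside 269
top top 273 [ 0.5156 -0.1418  0.1577] rect ((517.9158935546875, -142.25222778320312), (62.74168395996094, 29.780094146728516), 17.269399642944336)
  red 36 [ 0.5429 -0.1342  0.1564] [ 0.537 -0.148  0.147] [ 0.55  -0.123  0.161]
  red 56 [ 0.4933 -0.1481  0.1552] [ 0.485 -0.162  0.143] [ 0.501 -0.135  0.165]
top blue 618 478.3351135253906 148.20445251464844 41.648380279541016 0.12900568126142176
 nonblue inside 123
```

View pics/crop.png

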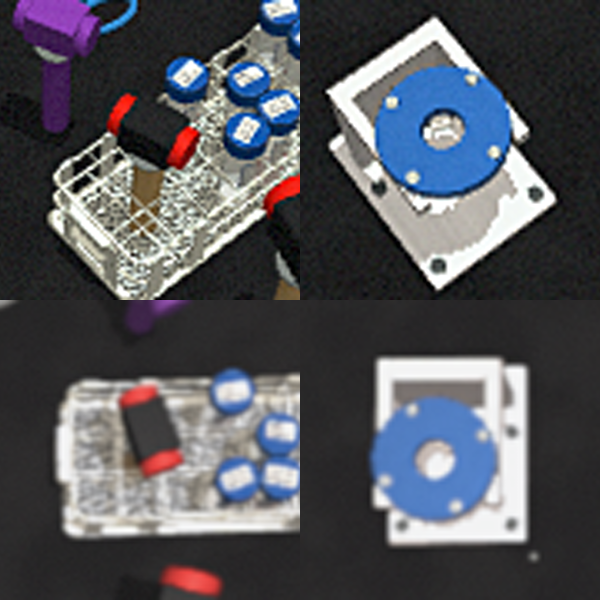

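The crop confirms it: the small red and black mallet stands in the rack. The blue ring's disc and hole look concentric, and both sit towards the robot from the bracket's centre line. Next I grasp and lift.

```bash
cat >> h.py <<'E'
a=np.deg2rad(15.5); c_,s_=np.cos(a),np.sin(a)
R0=np.array([[c_,s_,0],[s_,-c_,0],[0,0,-1.]])
def st(m=""):
    s=env.sense(); print(m,"t",round(s["t"],2),"p",s["ee_pos"].round(4),"f",s["wrist_force"].round(1),"m",s["moment"].round(2),"w",round(s["gripper_width"],4),"g",round(s["grasp_force"],1)); return s
E
python3 - <<'E'
from h import *
# hole/ring geometry on plane z=.130, by rays
for c in("scene","top"):
    p,X=cloud(c); i=viewer.camera_info(c); hsv=cv2.cvtColor(p,cv2.COLOR_RGB2HSV)
    m=cv2.inRange(hsv,(98,110,40),(125,255,255)); nr=np.hypot(X[...,0]-.48,X[...,1]-.147)<.075
    big=cv2.resize(m*nr.astype(np.uint8),None,fx=1,fy=1)
    cs,h=cv2.findContours(big,cv2.RETR_CCOMP,cv2.CHAIN_APPROX_NONE)
    for k,q in enumerate(cs):
        if len(q)<15: continue
        xy=cv2.undistortPoints(q.astype(float),i["intrinsics"],i["dist_coeffs"])[:,0]
        r=np.c_[xy[:,0],-xy[:,1],-np.ones(len(xy))]@np.array(i["rotation"]).T
        P=i["eye"]+r*((.13-i["eye"][2])/r[:,2])[:,None]
        print(c,h[0][k][3],len(q),cv2.fitEllipse((P[:,:2]*1000).astype(np.float32)))
    b=(abs(X[...,0]-.5)<.08)&(abs(X[...,1]-.147)<.07)&(X[...,2]>.136); print("above ring",b.sum(), X[b].max(0) if b.any() else "")
p=[.518,-.1425]
env.reach(np.array(p+[.24]),R0); st()
env.movel(np.array(p+[.125]),rate=.12); st()
effector.grasp(squeeze=45); st("grasped")
env.movel(np.array(p+[.31]),rate=.12); st("up")
E
```

```text
scene -1 105 ((475.8310546875, 147.42727661132812), (79.78047180175781, 83.15298461914062), 90.97416687011719)
scene 0 32 ((475.052734375, 147.1028594970703), (26.016345977783203, 27.744733810424805), 173.54856872558594)
above ring 0 
top -1 108 ((477.8531799316406, 147.75514221191406), (75.16995239257812, 78.17039489746094), 164.04061889648438)
top 0 35 ((477.18927001953125, 146.25914001464844), (30.557374954223633, 32.20750045776367), 28.79535484313965)
above ring 0 
 t 3.04 p [ 0.5178 -0.1438  0.2399] f [-0.4  0.3 -0.3] m [-0.01  0.05 -0.01] w 0.0923 g 0.0
 t 4.15 p [ 0.5186 -0.1426  0.1257] f [ 0.3  0.2 -0.3] m [ 0.02 -0.03  0.  ] w 0.0921 g 0.0
grasped t 5.06 p [ 0.518  -0.1425  0.125 ] f [ 0.2 -0.   0.1] m [-0.   -0.04  0.04] w 0.0337 g 45.0
up t 6.75 p [ 0.5176 -0.1424  0.3092] f [ 0.3  0.4 -2.1] m [ 0.01  0.05 -0.03] w 0.0333 g 45.0
```

```bash
python3 - <<'E'
from h import *
env.movel(np.array([.4765,.147,.30]),rate=.25); env.pause(.3); st()
p,X=cloud("scene")
cv2.imwrite("pics/hov.png",cv2.resize(p[130:310,110:310],(800,720),interpolation=cv2.INTER_CUBIC)[:600,:,::-1])
hsv=cv2.cvtColor(p,cv2.COLOR_RGB2HSV).astype(int)
w=(np.hypot(X[...,0]-.4765,X[...,1]-.147)<.04)&(X[...,2]>.17)&(X[...,2]<.30)
for z in np.arange(.17,.30,.01):
    k=w&(abs(X[...,2]-z)<.005); print(round(z,3),k.sum(),X[k].mean(0).round(4) if k.any() else"", hsv[k].mean(0).round() if k.any() else "")
for n in("mallet","mallet_head","mallet_collar","holder_seat"):
    for c in ("scene","top"):
        if c=="top" and n=="mallet": viewer.read_camera("top")
        print(c,n,[(np.round(q["at"],3).tolist(),round(q["score"],2)) for q in tip_of(c,n)])
E
```

```text
t 8.37 p [0.4767 0.1463 0.3   ] f [-0.7 -0.6 -2.4] m [-0.02  0.06 -0.01] w 0.0336 g 45.0
0.17 0  
0.18 16 [0.4691 0.1486 0.1824] [ 34. 118. 108.]
0.19 19 [0.4695 0.148  0.1903] [ 23. 137. 114.]
0.2 20 [0.4696 0.1491 0.2004] [ 18. 134. 112.]
0.21 23 [0.4688 0.1475 0.2102] [ 22. 127. 110.]
0.22 22 [0.4692 0.1497 0.2204] [ 19. 129. 113.]
0.23 24 [0.4691 0.149  0.2305] [ 18. 132. 109.]
0.24 23 [0.4692 0.1478 0.2403] [ 19. 123. 113.]
0.25 24 [0.4691 0.1496 0.2503] [ 19. 133. 109.]
0.26 19 [0.469  0.15   0.2595] [ 19. 131. 111.]
0.27 14 [0.4686 0.1512 0.2688] [ 19. 130. 117.]
0.28 0  
0.29 4 [0.4642 0.1565 0.2901] [ 39.  37. 109.]
scene mallet [([0.365, -0.15, -0.001], 0.72), ([0.481, 0.147, 0.18], 0.6), ([0.648, -0.154, -0.007], 0.47)]
top mallet [([0.371, -0.147, -0.002], 0.89), ([0.642, -0.157, 0.003], 0.8)]
scene mallet_head [([0.365, -0.145, 0.178], 0.8), ([0.645, -0.154, 0.14], 0.75), ([0.474, 0.149, 0.321], 0.57)]
top mallet_head [([0.646, -0.156, 0.143], 0.92), ([0.368, -0.152, 0.179], 0.87)]
scene mallet_collar [([0.476, 0.147, 0.287], 0.86), ([0.364, -0.151, 0.143], 0.76), ([0.644, -0.154, 0.106], 0.67)]
top mallet_collar [([0.645, -0.159, 0.111], 0.85), ([0.362, -0.15, 0.142], 0.73)]
scene holder_seat [([0.484, 0.146, 0.134], 0.95)]
top holder_seat [([0.481, 0.148, 0.132], 0.8)]
```

View pics/hov.png

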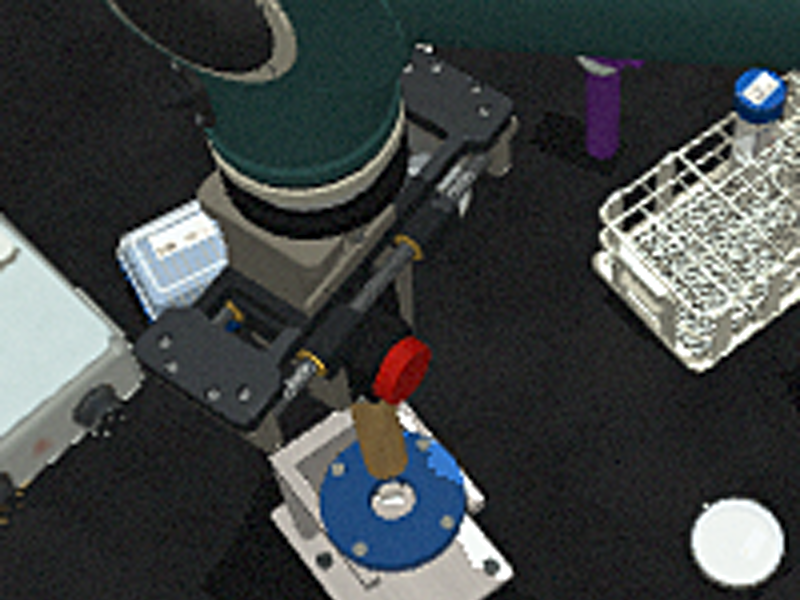

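```bash
cat >> h.py <<'E'
def avg(n=4):
    L=[]
    for _ in range(n):
        s=env.sense(); L.append(np.r_[s["ee_pos"],s["wrist_force"],s["moment"],s["t"]]); env.pause(.02)
    return np.mean(L,0)
def probe(x,y,z0=.256,F=6,step=.0007,zmin=.244,verbose=False):
    """lower at x,y until the push is F; returns commanded z, averages; the caller lifts"""
    z=z0; 
    while z>zmin:
        z-=step; env.movel(np.array([x,y,z]),rate=.03)
        f=np.mean([env.sense()["wrist_force"][2] for _ in range(3)])+2.2
        if verbose: print("   ",round(z,4),round(f,1),round(env.sense()["t"],2))
        if f>F: break
    v=avg(); print("probe",round(x,4),round(y,4),"zc",round(z,4),"z",v[2].round(4),"f",v[3:6].round(2),"m",v[6:9].round(3),"t",v[9].round(2)); return z,v
E
python3 - <<'E'
from h import *
env.movel(np.array([.4765,.1475,.262]),rate=.08); v=avg(6); print("base",v.round(3))
z,v=probe(.4765,.1475,z0=.257,verbose=True)
if z>.246: env.movel(np.array([.4765,.1475,.257]),rate=.05)
st()
E
```

```text
base [ 4.770e-01  1.480e-01  2.620e-01  1.520e-01  4.340e-01 -2.413e+00
  4.700e-02  7.000e-03  0.000e+00  9.533e+00]
    0.2563 -0.1 9.93
    0.2556 -0.7 10.18
    0.2549 -0.4 10.43
    0.2542 -1.4 10.68
    0.2535 -0.6 10.93
    0.2528 -0.0 11.18
    0.2521 -0.2 11.43
    0.2514 -0.2 11.68
    0.2507 0.1 11.93
    0.25 -0.9 12.18
    0.2493 -0.9 12.43
    0.2486 0.1 12.68
    0.2479 -0.3 12.93
    0.2472 -0.4 13.18
    0.2465 0.3 13.43
    0.2458 0.0 13.68
    0.2451 -1.0 13.93
    0.2444 -0.1 14.18
    0.2437 -0.1 14.43
probe 0.4765 0.1475 zc 0.2437 z 0.2437 f [-0.22 -0.04 -2.47] m [ 0.03   0.013 -0.008] t 14.46
 t 14.5 p [0.4765 0.1475 0.2437] f [ 0.9  0.5 -2.7] m [0.03 0.   0.01] w 0.0333 g 45.0
```

```bash
python3 - <<'E'
from h import *
x,y,z=.4765,.1475,.2437
while z>.200:
    z-=.002 if z>.222 else .003; env.movel(np.array([x,y,z]),rate=.03)
    S=[env.sense() for _ in range(3)]; f=np.mean([s["wrist_force"] for s in S],0); m=np.mean([s["moment"] for s in S],0)
    print(round(z,4),S[0]["ee_pos"].round(4),f.round(1),m.round(2),round(S[0]["t"],2))
    if f[2]+2.4>14 or np.hypot(*f[:2])>8: print("stop");break
p,X=cloud("scene"); cv2.imwrite("pics/in.png",cv2.resize(p[150:300,120:280],(640,600),interpolation=cv2.INTER_CUBIC)[:,:,::-1])
E
```

```text
0.2417 [0.4764 0.1474 0.2415] [-0.1 -0.4 -2.1] [0.02 0.06 0.02] 14.75
0.2397 [0.4764 0.1475 0.2396] [ 0.1 -0.1 -2.4] [ 0.03 -0.02  0.03] 15.0
0.2377 [0.4764 0.1475 0.2375] [ 0.4 -0.6 -1.6] [-0.    0.   -0.05] 15.25
0.2357 [0.4764 0.1474 0.2356] [-0.9  0.1 -2. ] [-0.01  0.02  0.03] 15.5
0.2337 [0.4764 0.1475 0.2336] [-0.1  0.1 -2.6] [-0.04  0.05 -0.07] 15.75
0.2317 [0.4764 0.1475 0.2316] [-0.1 -0.3 -2.5] [ 0.05 -0.03 -0.05] 16.0
0.2297 [0.4764 0.1475 0.2295] [-1.4  0.2 -1.7] [ 0.01  0.01 -0.01] 16.25
0.2277 [0.4765 0.1477 0.2277] [ 0.4  0.5 -2.1] [0.14 0.05 0.01] 16.5
0.2257 [0.4765 0.1478 0.2255] [ 0.3  0.9 -2.5] [ 0.46 -0.1   0.09] 16.75
0.2237 [0.4764 0.1478 0.2233] [ 0.5  1.8 -4.5] [ 0.71 -0.3  -0.02] 17.0
0.2217 [0.4764 0.1477 0.2214] [ 1.3  2.1 -3.7] [ 0.71 -0.25 -0.03] 17.25
0.2187 [0.4763 0.1476 0.2181] [ 0.2  2.  -6.2] [ 0.85 -0.41  0.02] 17.5
0.2157 [0.4762 0.1476 0.2151] [ 1.6  1.7 -5.5] [ 0.86 -0.36  0.02] 17.75
0.2127 [0.4762 0.1475 0.2122] [ 1.6  2.7 -5.9] [ 0.74 -0.41 -0.03] 18.0
0.2097 [0.4762 0.1475 0.2092] [ 1.4  2.5 -6. ] [ 0.83 -0.33  0.  ] 18.25
0.2067 [0.4762 0.1475 0.2062] [ 0.6  2.6 -5.9] [ 0.73 -0.32  0.02] 18.5
0.2037 [0.4762 0.1475 0.2032] [ 0.8  2.1 -6.5] [ 0.79 -0.32  0.02] 18.75
0.2007 [0.4763 0.1476 0.2002] [ 1.1  2.6 -5.8] [ 0.81 -0.38 -0.03] 19.0
0.1977 [0.4762 0.1475 0.1972] [ 0.9  2.8 -5.9] [ 0.72 -0.38 -0.01] 19.25
```

View pics/in.png

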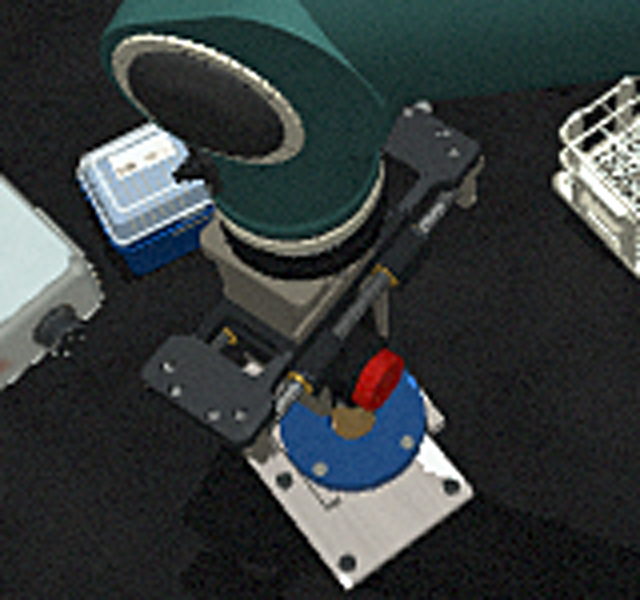

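The handle is in the hole and the pads are gripping it. There's a small side load, so I'll ease that off and push on down.

```bash
python3 - <<'E'
from h import *
x,y,z=.4768,.1482,.1977
def rd(n=4):
    S=[env.sense() for _ in range(n)]; return S[0],np.mean([s["wrist_force"] for s in S],0),np.mean([s["moment"] for s in S],0)
while z>.1475:
    z-=.004 if z>.155 else .0015; env.movel(np.array([x,y,z]),rate=.03)
    s,f,m=rd()
    print(round(z,4),s["ee_pos"].round(4),f.round(1),m.round(2),round(s["t"],2))
    if f[2]+2.4>12 or np.hypot(*f[:2])>8: print("stop");break
    if abs(m[0])>.3: y+=np.sign(m[0])*.0004
    if abs(m[1])>.3: x-=np.sign(m[1])*.0004
print(x,y)
E
```

```text
0.1937 [0.4765 0.1481 0.1932] [ 1.   1.4 -5.5] [ 0.44 -0.24 -0.01] 19.58
0.1897 [0.4765 0.1486 0.1892] [ 0.6  1.3 -6.8] [ 0.46 -0.31  0.07] 19.87
0.1857 [0.4769 0.1491 0.1851] [ 1.4  1.7 -6.9] [ 0.48 -0.27 -0.  ] 20.15
0.1817 [0.4769 0.1492 0.1811] [ 0.6  0.4 -6.5] [ 0.27 -0.17 -0.05] 20.43
0.1777 [0.4769 0.1492 0.1771] [ 0.5  0.1 -5.3] [ 0.1  -0.19  0.04] 20.72
0.1737 [0.4768 0.1492 0.1731] [ 0.7  0.2 -7.6] [-0.03 -0.08 -0.04] 21.0
0.1697 [0.4769 0.1493 0.1691] [ 1.2  1.1 -6.4] [-0.14 -0.09  0.01] 21.28
0.1657 [0.4769 0.1493 0.1651] [ 0.4 -0.9 -6.1] [-0.13 -0.03 -0.02] 21.57
0.1617 [0.4769 0.1493 0.1612] [-0.2 -0.3 -6. ] [-0.25 -0.05 -0.  ] 21.85
0.1577 [0.477  0.1493 0.1572] [ 0.6 -1.4 -5.8] [-0.35  0.02 -0.03] 22.13
0.1537 [0.4769 0.1492 0.1532] [-0.7 -0.5 -5.7] [-0.15  0.   -0.04] 22.42
0.1522 [0.4773 0.1491 0.1521] [ 0.2 -0.6 -3.6] [-0.2   0.01  0.04] 22.67
0.1507 [0.4773 0.1491 0.1507] [-0.1 -0.7 -1.7] [-0.23  0.14  0.01] 22.92
0.1492 [0.4773 0.1491 0.1492] [ 0.7 -0.9 -1.1] [-0.2   0.05 -0.01] 23.17
0.1477 [0.4772 0.1491 0.1475] [-0.1 -0.9 -2.2] [-0.14 -0.   -0.02] 23.42
0.1462 [0.4772 0.1491 0.1459] [ 1.2 -0.1 -2.2] [ 0.01 -0.03 -0.04] 23.67
0.4772 0.14900000000000002
```

```bash
python3 - <<'E'
from h import *
x,y,z=.4772,.149,.1462
while z>.136:
    z-=.0004; env.movel(np.array([x,y,z]),rate=.02); v=avg(3)
    print(round(z,4),v[:3].round(4),v[3:6].round(1),v[6:9].round(2),v[9].round(2))
    if v[5]+2.3>8: break
env.pause(.3); print(avg(4).round(3))
p,X=cloud("scene"); cv2.imwrite("pics/seat.png",cv2.resize(p[170:290,130:270],(700,600),interpolation=cv2.INTER_CUBIC)[:,:,::-1])
E
```

```text
0.1458 [0.4772 0.1491 0.1458] [ 0.  -0.6 -0.3] [-0.05  0.11 -0.01] 23.93
0.1454 [0.4773 0.1491 0.1455] [-0.3 -1.   1.5] [-0.04  0.13 -0.01] 24.23
0.145 [0.4773 0.1491 0.1451] [-0.6 -0.2  1.9] [-0.08  0.09  0.01] 24.53
0.1446 [0.4773 0.1491 0.1446] [-0.2  0.5  0.8] [ 0.03  0.02 -0.01] 24.83
0.1442 [0.4772 0.1491 0.1442] [0.3 0.3 0.6] [ 0.04 -0.01 -0.01] 25.13
0.1438 [0.4772 0.1491 0.1438] [-0.   0.8  0.8] [ 0.09 -0.03 -0.01] 25.43
0.1434 [0.4772 0.1491 0.1433] [0.  0.1 0.5] [ 0.17 -0.06 -0.01] 25.73
0.143 [0.4772 0.1491 0.1429] [0.5 0.7 0.6] [ 0.15 -0.06 -0.01] 26.03
0.1426 [0.4772 0.149  0.1426] [-0.2  0.3  0.2] [ 0.21 -0.03 -0.02] 26.33
0.1422 [0.4772 0.149  0.1422] [1.1 0.7 0.8] [ 0.19 -0.02  0.02] 26.63
0.1418 [0.4772 0.149  0.1418] [0.1 0.8 1.1] [ 0.15 -0.04  0.  ] 26.93
0.1414 [0.4771 0.149  0.1413] [0.1 1.3 0.9] [ 0.2  -0.03 -0.02] 27.23
0.141 [0.4772 0.149  0.1412] [-1.2 -0.   4.5] [ 0.13  0.24 -0.03] 27.53
0.1406 [0.4772 0.149  0.1412] [-2.5 -0.9  8.9] [ 0.03  0.56 -0.01] 27.83
[ 4.7700e-01  1.4900e-01  1.4100e-01 -1.7650e+00 -2.7900e-01  8.6910e+00
  3.8000e-02  5.6800e-01  1.7000e-02  2.8192e+01]
```

View pics/seat.png

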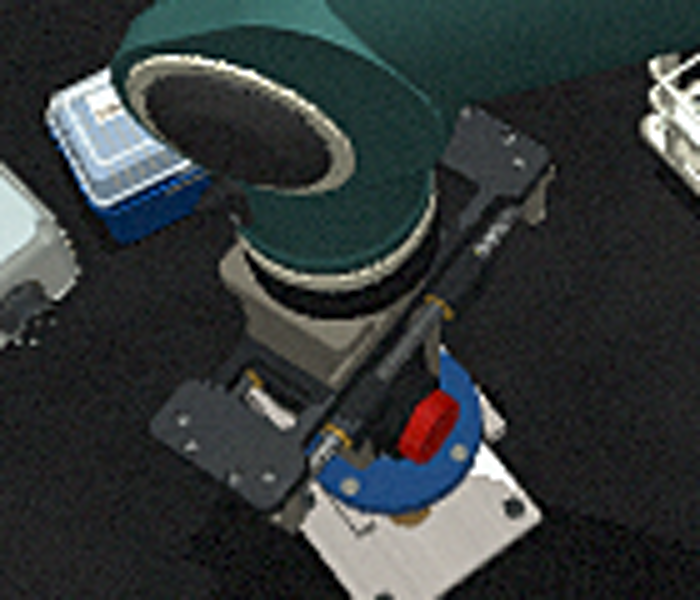

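```bash
python3 - <<'E'
from h import *
x,y,z=.4769,.1489,.1406
for _ in range(4):
    z-=.0003; env.movel(np.array([x,y,z]),rate=.02); v=avg(4)
    print(round(z,4),v[:3].round(4),v[3:6].round(1),v[6:9].round(2),v[9].round(2))
    if v[5]+2.3>14: break
env.movel(np.array([x,y,.1412]),rate=.02); st("relaxed")
effector.release(); st("open")
env.movel(np.array([x,y,.26]),rate=.12); st("up")
env.movel(np.array([x,y-.25,.30]),rate=.3); st("aside")
for c in("scene","top"):
    p,X=cloud(c)
    if c=="scene": cv2.imwrite("pics/done.png",cv2.resize(p[170:290,130:270],(700,600),interpolation=cv2.INTER_CUBIC)[:,:,::-1])
    hsv=cv2.cvtColor(p,cv2.COLOR_RGB2HSV)
    t=(np.hypot(X[...,0]-x,X[...,1]-y)<.02)&(X[...,2]>.165)&(hsv[...,2]<80)
    P=X[t]; A=np.c_[P[:,:2]-P[:,:2].mean(0),np.ones(len(P))]
    print(c,len(P),np.median(P,0).round(4),"plane slope",np.linalg.lstsq(A,P[:,2],rcond=None)[0].round(4))
    b=(np.hypot(X[...,0]-x,X[...,1]-y)<.04)&(cv2.inRange(hsv,(98,110,40),(125,255,255))>0); print(" ring z",np.median(X[b][:,2]))
E
```

```text
0.1403 [0.4772 0.149  0.1412] [-2.3 -0.3 10.5] [0.03 0.61 0.01] 28.56
0.14 [0.4772 0.149  0.1412] [-3.1 -0.5 12.8] [-0.05  0.79  0.04] 28.88
relaxed t 29.17 p [0.4771 0.149  0.1413] f [0.6 1.3 2.4] m [ 0.23 -0.02  0.02] w 0.0339 g 45.0
open t 30.12 p [0.4769 0.1489 0.1412] f [-0.5 -0.   0.3] m [ 0.01  0.   -0.02] w 0.0919 g 0.0
up t 31.27 p [0.4764 0.1487 0.2593] f [-0.1  0.6 -0. ] m [-0.   -0.01  0.  ] w 0.0917 g 0.0
aside t 32.26 p [ 0.4768 -0.0994  0.2995] f [-0.1 -0.2 -0.3] m [-0.01 -0.04 -0.04] w 0.0921 g 0.0
scene 236 [0.4767 0.1494 0.1748] plane slope [ 0.0347 -0.0441  0.1745]
 ring z 0.12879119313173792
top 182 [0.4775 0.1473 0.175 ] plane slope [-0.0037  0.0143  0.1748]
 ring z 0.1295337021537455
```

View pics/done.png

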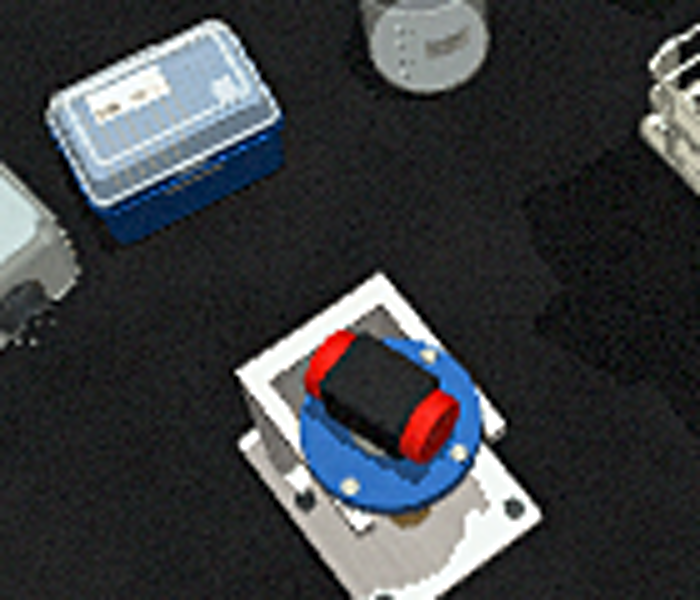

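The mallet hangs upright. Its head top is 45.3–46.0 mm above the ring, against 46 mm when flush, and the beaker hasn't moved. I'm handing in.

```bash
python3 -c "
from station import *
print(workorder.finish_job())"
```

```text
the job is handed in; nothing more can be done
None
```

The small mallet hangs in the blue ring with its collar flush to within about 1 mm, pressed with a measured push of about 15 N, released with the robot clear and the beaker untouched; I handed it in at about 32 s.

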